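# Hold a bore probe centred through a guide on a bearing block

## Robot

A 7-joint arm with a two-finger parallel gripper is mounted at the origin on a cart in front of the work surface, level with it; the furniture and walls round the work are solid. World frame = base frame: x ahead of the robot, y to its left, z up, the work surface at z = 0. Lengths are in m, angles in rad, forces in N, time in s.
With the tool pointing down it reaches from about 0.4 to 0.85 m from the base axis. Payload 10.4 kg.
Tool frame: the origin (TCP) lies between the finger pads; the fingertips stand ahead of it and the grasp point (between the pads) lies 3 mm ahead of it (r.tips_ahead is the z of the fingertips in the tool frame, in m); z points along the fingers, y is the line along which they close (so a half turn about z gives the same grasp; the last joint's range is limited). The gripper opens to 87 mm and grips with 3 to 60 N. Pads are 19 mm wide; open, the fingers measure 117 mm over their backs; the gripper's body (75 mm by 190 mm) begins 51 mm behind the grasp point.
Start: joints at [1.097, 0.332, -0.065, 1.46, 0.022, 1.35, -0.088], TCP at [0.272, -0.563, 0.245] pointing down, gripper open.
Joint ranges: [-2.6, 2.6], [-0.5, 2.12], [-1.47, 1.34], [0.16, 2.42], [-1.27, 4.41], [0.06, 2.06], [-2.6, 2.6]. Speed limits (rad/s): [2.22, 2.22, 2.79, 2.79, 3.14, 3.14, 3.14].

## Interface

Orientations are given as a unit quaternion [x, y, z, w].
In Python, from bench import telemetry, camera, get_calibration, r gives the robot as it stands.
- The arm moves only by the tool drive_tool, never from a script. Its argument "series" is one flat list of numbers, 7 for each row, row after row: the turn, a rotation vector about the tool's x, y, z in units of 5 degrees (1.0 is 5 degrees), then the shift along the tool's x, y, z in units of 40 mm (1.0 is 40 mm), then the opening, from -1 (shut) to 1 (fully open). A call has 1 to 10 rows; each row is the pose to reach, as a shift and turn from the pose commanded when the call began, along the tool's axes at that moment; what a row does not reach only later rows make up. A row lasts 1/12 s, in which the tool goes at most 41.7 mm and 7.16 degrees, less where a joint would pass 70% of its speed; a pose out of reach is approached as far as the arm can. A call with a gripper value outside its range is refused whole. The fingers move at their own pace and stop on an object; "grip_force" is the grip in N (left out, the last holds). Time passes only in rows, so rows that repeat a pose let the fingers close. It gives the time, the measured TCP pose, the force, the opening and the grip force at its end, in the units of the state.
- telemetry.read_state(): the state, without advancing time (a new reading comes with each control period).
- camera(name): name is "scene" or "top" or "wrist"; returns the picture (384x512x3 uint8, red, green, blue); there is no depth.
- get_calibration(name): a dict with "fovy" (degrees; the focal length in pixels is half the picture's height over the tangent of half this angle, whatever the lens; pixels are square), "cx", "cy" (the principal point, pixels), "xyz" and "rotation" of the camera in the world. Camera axes: x right, y up, looking along -z (the intrinsics and any distortion apply to the point x, -y, -z); pixel columns grow to the right and rows downward; lengths in m; the calibration is good to about 2 mm. A picture is of the moment at which its call begins: read the wrist's pose just before it. get_calibration takes no time and is no camera call; for the wrist camera it gives the pose at the moment of the call.
- r.close_job(): hands the job in; it is judged then, once.
The state is a dict: "time": time; "joint_positions": joint angles; "joint_vel": joint speeds; "joint_torque": joint torques, N m; "ee_pos": TCP position; "eef_rot": TCP orientation; "ft_force": force on the tool from outside, world axes, zero at the start; "torque": the same for the moment, N m; "width": finger opening in m; "grip_force": force on a finger pad.
Only numpy, scipy, OpenCV 4.12 (cv2) and the standard library are available. Lean on these libraries where they do the work, as an engineer would, in place of code of your own. Each camera call takes 0.05 s, during which the arm holds its last target. There are 200 camera calls.

## Task

Lower the blue guide plate onto the grey bearing block so that its edges are flush with the block's all round, and let go of it only when it rests there. Then take the probe from its stand by the black handle and lower its rod through the guide's hole without touching the guide or the block, until the orange band is level with the top of the hole, and finish while still holding it there by hand: upright, still and in the middle of the hole. Do not disturb the tape measure, the maple offcut or the orange spring clamp.

Things in the scene. Friction and masses are not known exactly. Their poses are not given: they have to be found in the camera images.
- block_top (a point): Centre of the top face of the grey bearing block, which is screwed to the bench and cannot move (its place and yaw differ each time). The top face is 96 mm along the point's x and 72 mm along its y, 60 mm above the bench; z is up. A vertical bore 30 mm wide runs down from this centre, 52 mm deep to a closed floor. The block's foot, 8 mm high, reaches 18 mm further at both x ends and carries four screws.
- guide_foot (a point): Centre of the underside of the loose guide plate: a blue plate 96 mm (x) by 72 mm (y) by 8 mm thick, with a square bare-aluminium boss 36 mm by 36 mm, 30 mm high, in the middle of its top (sides parallel to the plate's). Starts flat on the bench; z up. The same after a half turn about z. Total height 38 mm; 0.2 to 0.4 kg.
- guide_grip (a point): Centre of the guide's aluminium boss, half-way up it, 23 mm above the underside of the plate; axes as guide_foot. Place to grip the guide: the boss is 36 mm wide both ways.
- guide_mouth (a point): Centre of the top mouth of the guide hole, 38 mm above the underside of the plate; axes as guide_foot. The hole is round, 20 mm wide, vertical, and runs 38 mm right down through boss and plate.
- stand: Fixed wooden probe stand, origin in the middle of its underside on the bench, z up: base 80 mm (x) by 70 mm (y), two metal posts, and a top board 70 mm (x) by 50 mm (y) whose upper face is 100 mm above the bench. The probe's rod hangs through a 14 mm hole in the middle of the top board.
- probe_grip (a point): Centre of the probe's black square handle, 24 mm by 24 mm wide and 50 mm high; x and y square to its sides, z up along the probe. The handle reaches 25 mm above and below this point; under it sits a collar 28 mm wide and 6 mm high, which rests on the stand's top board at the start. Probe 146 mm long in all, 0.06 to 0.12 kg.
- probe_tip (a point): Centre of the lower end of the probe's steel rod, 121 mm below the centre of the handle. The rod is 10 mm wide and 90 mm long from the collar to this end.
- probe_band (a point): Centre of the orange band on the rod, on the rod's axis, 66 mm above the tip and 55 mm below the centre of the handle; band 6 mm high.
- tape_measure: Yellow tape measure, bystander, 39x82x68 mm, origin at the centre of its underside.
- offcut_maple: Pale maple offcut, bystander, 44x120x28 mm, origin at the centre of its underside.
- spring_clamp: Orange spring clamp lying flat, bystander, 67x132x21 mm, origin at the centre of its underside.

How it is judged:
By the outcome, as a careful person would: the job done as asked, in the order asked, and still so for the second after the job is handed in, while the arm keeps its last pose, push and grip.
It also fails if it takes over 61 s, if anything falls off the work surface, if the arm or the gripper's body presses on something with over 40 N, if the wrist force passes 120 N, or if a joint passes its speed limit or range.

## Working session

There is one attempt and no reset: what is moved stays moved. The work goes in short steps, Python scripts to look and compute and a tool call to move; the robot and the scene stay as the last step left them, time stands still between calls to the robot, and variables do not carry over. Pictures are saved under pics/ and viewed, at most 10 in all, crops included, and the job is handed in when it is done.

Besides the shell and the picture viewer there is one more tool, called after "Emit:" as a command line: name --argument value ..., lists and objects as JSON in quotes. drive_tool: Moves the arm, as the interface text tells. Its arguments: {"type":"object","properties":{"series":{"type":"array"},"grip_force":{"type":"number"}},"required":["series"]}

```bash
ls; mkdir -p pics
python3 - <<'E'
from bench import telemetry, camera, get_calibration, r
import cv2,numpy as np
print(telemetry.read_state()); print(r.tips_ahead)
for n in ["scene","top","wrist"]:
    print(n,get_calibration(n))
a=camera("scene");b=camera("top")
cv2.imwrite("pics/scene0.png",a[...,::-1]);cv2.imwrite("pics/top0.png",b[...,::-1])
E
```

```text
pics
{'time': 0.0, 'joint_positions': array([ 1.09742454,  0.33286459, -0.06472017,  1.46096088,  0.02159612,
        1.349885  , -0.08849268]), 'joint_vel': array([-5.81595232e-04,  4.84585880e-05, -9.60759902e-05, -3.48053923e-04,
        1.44677076e-03, -6.95258326e-04,  1.78711706e-03]), 'joint_torque': array([ 2.13512940e-04, -6.23252964e+01,  2.48328916e-02, -3.89894557e+01,
       -6.13893592e-02,  3.97649815e-02,  1.09427294e-04]), 'ee_pos': array([ 0.27213806, -0.56224063,  0.24374917]), 'eef_rot': array([ 9.74702448e-01,  2.23505328e-01, -1.86144361e-04, -6.86376008e-04]), 'ft_force': array([-0.21015429, -0.15403904,  0.69283372]), 'torque': array([ 0.00680439,  0.00375214, -0.03376281]), 'grip_force': 0.0, 'width': 0.08711157991752853}
0.022
scene {'fovy': 46.807967025871115, 'cx': 261.99057852369026, 'cy': 192.92913056354163, 'xyz': array([0.23355248, 0.57474888, 0.8763119 ]), 'rotation': array([-0.09589224,  0.33288825,  0.90568573, -0.24438382])}
top {'fovy': 48.43498888368511, 'cx': 255.74411411265532, 'cy': 189.32255195443736, 'xyz': array([0.37324015, 0.02492213, 1.14108906]), 'rotation': array([-0.06373255,  0.07046294,  0.70559111, -0.70222099])}
wrist {'fovy': 65.724584652743, 'cx': 249.68533960325706, 'cy': 189.37133125164843, 'xyz': array([ 0.34567009, -0.52745897,  0.38549808]), 'rotation': array([-0.12470133,  0.07906684, -0.52545187,  0.83791309])}
```

View pics/scene0.png

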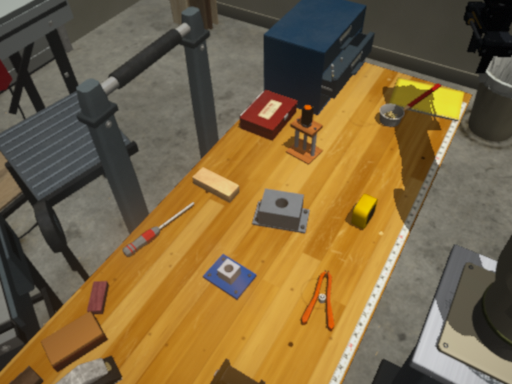

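View pics/top0.png

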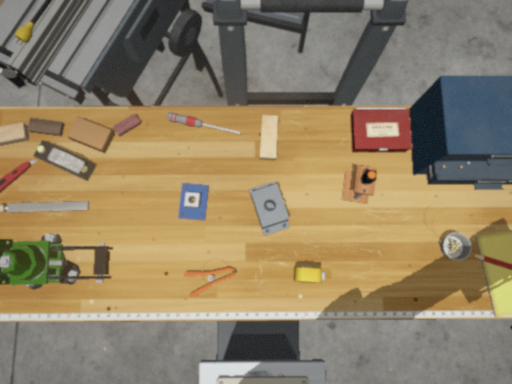

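The scene view shows the blue guide at about (230,276), block at (283,210), probe stand at (306,135). In the top view the guide is at (194,201), block at (270,207), probe handle at (369,176), offcut at (269,137), tape at (309,274), clamp at (211,278).

```bash
cat > h.py <<'E'
from bench import telemetry, camera, get_calibration, r
import cv2,numpy as np
from scipy.spatial.transform import Rotation as R
def ray(c,uv,z):
    uv=np.atleast_2d(np.array(uv,float)); f=192/np.tan(np.radians(c["fovy"])/2)
    d=np.c_[(uv[:,0]-c["cx"])/f,-(uv[:,1]-c["cy"])/f,-np.ones(len(uv))]
    d=R.from_quat(c["rotation"]).apply(d); p=np.array(c["xyz"])
    return p+d*((z-p[2])/d[:,2])[:,None]
def proj(c,P):
    f=192/np.tan(np.radians(c["fovy"])/2)
    q=R.from_quat(c["rotation"]).inv().apply(np.atleast_2d(P)-c["xyz"])
    return np.c_[c["cx"]+f*q[:,0]/-q[:,2], c["cy"]-f*q[:,1]/-q[:,2]]
def big(m,n=1):
    cs,_=cv2.findContours(m.astype(np.uint8),cv2.RETR_EXTERNAL,cv2.CHAIN_APPROX_NONE)
    return sorted(cs,key=cv2.contourArea)[::-1][:n]
def rect(c,cnt,z):
    P=ray(c,cnt[:,0,:],z)[:,:2]
    return cv2.minAreaRect((P*1000).astype(np.float32))
E
python3 - <<'E'
from h import *
for n in ["top","scene"]:
    c=get_calibration(n); img=cv2.imread(f"pics/{n}0.png"); hsv=cv2.cvtColor(img,cv2.COLOR_BGR2HSV); H,S,V=cv2.split(hsv)
    roi=np.zeros(H.shape,bool)
    if n=="top": roi[110:312,140:405]=1
    else: roi[90:350,180:380]=1
    m=(H>100)&(H<130)&(S>110)&roi
    for k in big(m,2): print(n,"blue",rect(c,k,.008),cv2.contourArea(k))
    m=(S<60)&(V>60)&roi
    for k in big(m,3): print(n,"grey",rect(c,k,.06),cv2.contourArea(k),cv2.boundingRect(k))
    m=(V<50)&roi
    for k in big(m,3): print(n,"dark",rect(c,k,.15),cv2.contourArea(k),cv2.boundingRect(k))
    print(ray(c,[[270,206]] if n=="top" else [[283,202]],.06))
E
```

```text
top blue ((544.6181030273438, 165.3798065185547), (43.47523880004883, 80.84828186035156), 44.345489501953125) 123.5
top blue ((627.0427856445312, -281.8507080078125), (0.0, 0.0), 0.0) 0.0
top grey ((534.0585327148438, -22.430877685546875), (125.62317657470703, 75.9693374633789), 17.976102828979492) 1318.5 (249, 182, 40, 53)
top grey ((742.8058471679688, -322.7077941894531), (35.80793762207031, 82.68925476074219), 2.3214752674102783) 355.0 (367, 123, 32, 14)
top grey ((556.6533203125, 177.59376525878906), (41.316341400146484, 41.60186767578125), 89.75404357910156) 231.0 (184, 191, 17, 17)
top dark ((591.20556640625, -247.12278747558594), (25.60358428955078, 21.635229110717773), 25.943920135498047) 44.0 (362, 171, 11, 12)
[[ 0.53758056 -0.02226812  0.06      ]]
scene blue ((566.3441772460938, 210.44235229492188), (34.65500259399414, 93.64630889892578), 65.6106948852539) 241.0
scene blue ((530.4816284179688, 164.2422637939453), (26.195999145507812, 39.1019172668457), 85.55998229980469) 118.0
scene grey ((527.753173828125, -3.0051651000976562), (121.18465423583984, 109.20233917236328), 18.081111907958984) 1626.5 (253, 189, 56, 44)
scene grey ((812.8658447265625, -244.0560302734375), (154.3897247314453, 217.6749725341797), 29.57984161376953) 1256.0 (212, 90, 52, 50)
scene grey ((885.9522094726562, -122.23898315429688), (52.50794982910156, 367.77667236328125), 37.29426956176758) 1232.0 (180, 90, 21, 90)
scene dark ((606.4054565429688, -264.3338623046875), (182.16964721679688, 142.16221618652344), 29.5798282623291) 842.0 (270, 90, 69, 36)
scene dark ((848.587890625, -121.29667663574219), (13.635769844055176, 158.01202392578125), 41.631248474121094) 115.5 (191, 90, 10, 39)
scene dark ((331.9939270019531, -20.411855697631836), (3.6173131465911865, 32.233985900878906), 1.3315167427062988) 11.0 (368, 208, 6, 12)
[[ 0.53719164 -0.02302009  0.06      ]]
```

```bash
cat >> h.py <<'E'
def tool():
    s=telemetry.read_state(); return np.array(s["ee_pos"]),R.from_quat(s["eef_rot"]),s
def row(p,yaw):
    """row numbers to bring tool to world p, pointing down, tool x at yaw (deg, mod 180)"""
    p0,R0,s=tool(); x=R0.as_matrix()[:,0]; cur=np.degrees(np.arctan2(x[1],x[0]))
    yaw=cur+((yaw-cur+90)%180-90)
    Rt=R.from_euler('z',yaw,degrees=True)*R.from_quat([1,0,0,0])
    print("yaw now %.2f"%cur,"pos",p0.round(4),"row",np.round(np.degrees((R0.inv()*Rt).as_rotvec())/5,3),np.round(R0.inv().apply(np.array(p)-p0)/.04,3),"F",s["ft_force"].round(1),"w %.4f t %.2f g %.1f"%(s["width"],s["time"],s["grip_force"]))
E
python3 - <<'E'
from h import *
c=get_calibration("wrist");p0,R0,s=tool()
for z in (0.,.05): print(R0.inv().apply(ray(c,[[256,192]],z)-p0))
print(R0.inv().apply(c["xyz"]-p0), R.from_quat(s["eef_rot"]).inv().apply(R.from_quat(c["rotation"]).as_matrix().T))
for q in ([.4,-.2,.2],[.48,.172,.2]): row(q,0)
E
```

```text
[[-0.04013551  0.009041    0.24384376]]
[[-0.02438502  0.00793706  0.19384414]]
[ 0.08132873  0.00052768 -0.14174221] [[-4.63290208e-04  9.99999891e-01  4.94825746e-05]
 [ 9.56417811e-01  4.28650075e-04  2.92001347e-01]
 [ 2.92001294e-01  1.82607381e-04 -9.56417906e-01]]
yaw now 25.83 pos [ 0.2722 -0.5623  0.2439] row [-1.400e-02  4.000e-03  5.166e+00] [ 6.823 -6.758  1.104] F [-0.7 -0.4 -0.1] w 0.0872 t 0.10 g 0.0
yaw now 25.83 pos [ 0.2722 -0.5623  0.2439] row [-1.400e-02  4.000e-03  5.166e+00] [ 12.675 -14.258   1.113] F [-0.7 -0.4 -0.1] w 0.0872 t 0.10 g 0.0
```

Run:
```python
from h import *
row([.55,-.02,.245],18)
```

```text
yaw now 25.83 pos [ 0.2722 -0.5623  0.2439] row [-0.014  0.002  1.566] [12.159 -9.176 -0.018] F [-0.7 -0.4 -0.1] w 0.0872 t 0.10 g 0.0
```

Emit:
drive_tool --series '[0,0,1.57,8,-6,0,1,0,0,1.57,8,-6,0,1,0,0,1.57,8,-6,0,1,0,0,1.57,8,-6,0,1,0,0,1.57,8,-6,0,1,0,0,1.57,8,-6,0,1,0,0,1.57,8,-6,0,1,0,0,1.57,8,-6,0,1,0,0,1.57,8,-6,0,1,0,0,1.57,8,-6,0,1]'

```text
time: 0.93
ee_pos: [0.4573, -0.2025, 0.2446]
eef_rot: [0.987, 0.158, 0.0, -0.0]
ft_force: [1.0, -0.3, 0.7]
width: 0.0867
grip_force: 0.0
```

Run:
```python
from h import *
row([.55,-.02,.245],18)
```

```text
yaw now 18.22 pos [ 0.4573 -0.2025  0.2446] row [-0.007 -0.008  0.044] [ 3.627 -3.609 -0.005] F [ 1.  -0.3  0.7] w 0.0867 t 0.93 g 0.0
```

Emit:
drive_tool --series '[0,0,0,3.6,-3.6,0,1,0,0,0,3.6,-3.6,0,1,0,0,0,3.6,-3.6,0,1,0,0,0,3.6,-3.6,0,1,0,0,0,3.6,-3.6,0,1,0,0,0,3.6,-3.6,0,1,0,0,0,3.6,-3.6,0,1,0,0,0,3.6,-3.6,0,1]'

```text
time: 1.6
ee_pos: [0.548, -0.0262, 0.2441]
eef_rot: [0.988, 0.156, -0.001, 0.0]
ft_force: [-0.0, -0.4, -0.0]
width: 0.0874
grip_force: 0.0
```

Run:
```python
from h import *
c=get_calibration("wrist");a=camera("wrist");cv2.imwrite("pics/wb.png",a[...,::-1])
np.save("wb.npy",c,allow_pickle=True)
print(c["xyz"],proj(c,[.537,-.0225,.06]))
row([.57,.172,.21],0)
```

```text
[ 0.62572315 -0.00144482  0.38574635] [[243.27610446 181.86507369]]
yaw now 17.89 pos [ 0.5479 -0.027   0.2442] row [0.005 0.01  3.578] [ 2.054 -4.565  0.851] F [0.2 0.1 0.3] w 0.0871 t 1.65 g 0.0
```

View pics/wb.png

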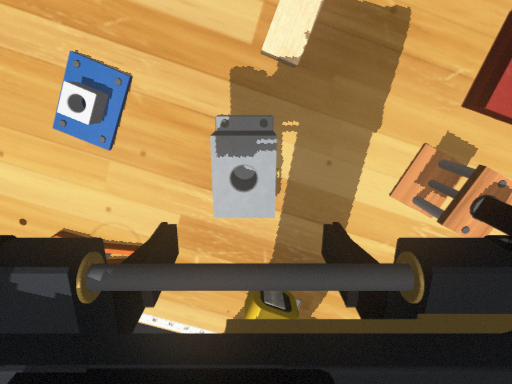

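The wrist view shows the block's top at cols 212–275, rows 133–217 with its bore at (243,178), the guide boss mouth at (77,102), and the stand at right (480,200). Block is nearly square to the tool at 17.9°.

```bash
cat > blk.py <<'E'
from h import *
def block(img,c,roi,z=.06,zb=None):
    """roi x0,x1,y0,y1 round bore; returns bore centre and side-edge yaw"""
    hsv=cv2.cvtColor(img,cv2.COLOR_BGR2HSV); x0,x1,y0,y1=roi
    g=cv2.cvtColor(img,cv2.COLOR_BGR2GRAY)
    m=np.zeros(g.shape,np.uint8); m[y0:y1,x0:x1]=(g[y0:y1,x0:x1]<100)
    k=big(m)[0]; P=ray(c,k[:,0,:],z)[:,:2]*1000
    return cv2.minEnclosingCircle(P.astype(np.float32)),cv2.minAreaRect(P.astype(np.float32)),cv2.boundingRect(k)
E
python3 - <<'E'
from blk import *
img=cv2.imread("pics/wb.png"); c=np.load("wb.npy",allow_pickle=True).item()
print(block(img,c,(222,266,160,198)))
S=cv2.cvtColor(img,cv2.COLOR_BGR2HSV)[...,1].astype(int)
L=[];Rr=[]
for v in range(160,212):
    for side,lst in ((range(236,190,-1),L),(range(250,296),Rr)):
        s=S[v,list(side)].astype(float); i=np.argmax(s>70)   # crossing, subpixel
        f=(70-s[i-1])/(s[i]-s[i-1]); lst.append((side[i-1]+f*(side[1]-side[0]),v))
for l in (L,Rr):
    P=ray(c,l,.06)[:,:2]; vx,vy,x,y=cv2.fitLine(P.astype(np.float32),cv2.DIST_HUBER,0,.01,.01).ravel()
    n=np.array([-np.sin(np.radians(17.9)),np.cos(np.radians(17.9))]); print("yaw",np.degrees(np.arctan2(vy,vx)),"n-offset",n@[x,y],l[0],l[-1])
u=[]
for q in range(225,265):
    s=S[205:235,q].astype(float);i=np.argmax(s>70);u.append((q,205+i-1+(70-s[i-1])/(s[i]-s[i-1])))
P=ray(c,u,.06)[:,:2]; t=np.array([np.cos(np.radians(17.9)),np.sin(np.radians(17.9))]);print("near edge t",np.median(P@t), np.polyfit([a[0] for a in u],[a[1] for a in u],1))
H,Sa,V=cv2.split(cv2.cvtColor(img,cv2.COLOR_BGR2HSV)); m=(H>100)&(H<130)&(Sa>110);m[:,150:]=0
print("guide",rect(c,big(m)[0],.008))
E
```

```text
(((541.101318359375, -21.3131046295166), 14.780439376831055), ((540.126220703125, -20.994548797607422), (29.11964988708496, 26.441909790039062), 78.73907470703125), (231, 166, 26, 25))
yaw 18.020144 n-offset -0.15043937531995055 (np.float64(210.69354838709677), 160) (np.float64(212.75257731958763), 211)
yaw 17.557451 n-offset -0.22294404151880587 (np.float64(276.0), 160) (np.float64(274.4269662921348), 211)
near edge t 0.4603631521813689 [-6.50958599e-04  2.17705202e+02]
guide ((561.455810546875, 181.77957153320312), (72.64775848388672, 95.88143157958984), 84.91243743896484)
```

Run:
```python
from h import *
row([.5675,.179,.19],-5.1)
```

```text
yaw now 17.89 pos [ 0.5479 -0.027   0.2442] row [0.006 0.009 4.598] [ 2.049 -4.751  1.351] F [0.2 0.1 0.3] w 0.0871 t 1.65 g 0.0
```

Emit:
drive_tool --series '[0,0,4.6,2.05,-4.75,1.35,1,0,0,4.6,2.05,-4.75,1.35,1,0,0,4.6,2.05,-4.75,1.35,1,0,0,4.6,2.05,-4.75,1.35,1,0,0,4.6,2.05,-4.75,1.35,1,0,0,4.6,2.05,-4.75,1.35,1,0,0,4.6,2.05,-4.75,1.35,1,0,0,4.6,2.05,-4.75,1.35,1,0,0,4.6,2.05,-4.75,1.35,1]'

```text
time: 2.4
ee_pos: [0.5681, 0.178, 0.1906]
eef_rot: [0.999, -0.045, 0.0, 0.001]
ft_force: [0.6, 1.0, 0.7]
width: 0.0869
grip_force: 0.0
```

Run:
```python
from h import *
c=get_calibration("wrist");a=camera("wrist");img=np.ascontiguousarray(a[...,::-1]);cv2.imwrite("pics/wg.png",img)
np.save("wg.npy",c,allow_pickle=True)
H,S,V=cv2.split(cv2.cvtColor(img,cv2.COLOR_BGR2HSV)); m=(H>100)&(H<130)&(S>110);m[235:]=0
k=big(m)[0];print("plate",rect(c,k,.008),cv2.boundingRect(k))
row([.5615,.1818,.034],-5.1)
```

```text
plate ((561.2142333984375, 181.9539794921875), (71.26856231689453, 96.02094268798828), 84.91173553466797) (214, 138, 66, 83)
yaw now -5.20 pos [0.5683 0.1779 0.1908] row [ 0.013 -0.008 -0.02 ] [-0.181 -0.086  3.919] F [0.7 0.3 0.6] w 0.0876 t 2.45 g 0.0
```

View pics/wg.png

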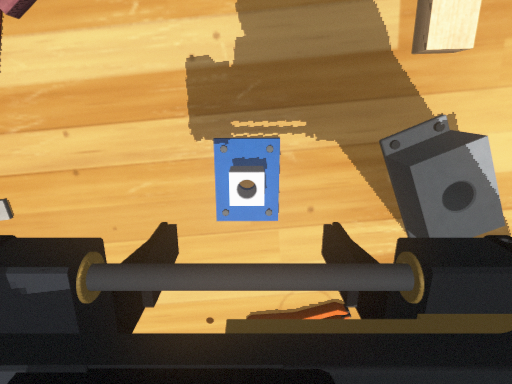

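The guide plate is at cols 214–280, rows 138–221, the mouth at (247,189), square to the tool; the clamp lies clear below the fingers. I descend.

Emit:
drive_tool --series '[0,0,0,-0.18,-0.09,1.0,1,0,0,0,-0.18,-0.09,2.0,1,0,0,0,-0.18,-0.09,2.9,1,0,0,0,-0.18,-0.09,3.6,1,0,0,0,-0.18,-0.09,3.9,1,0,0,0,-0.18,-0.09,3.9,1,0,0,0,-0.18,-0.09,3.9,1]'

```text
time: 3.03
ee_pos: [0.5616, 0.1838, 0.0356]
eef_rot: [0.999, -0.045, 0.0, -0.0]
ft_force: [0.1, 0.0, 0.2]
width: 0.0869
grip_force: 0.0
```

Run:
```python
from h import *
row([.5614,.1819,.034],-5.1)
```

```text
yaw now -5.10 pos [0.5616 0.1838 0.0356] row [-0.001 -0.01  -0.001] [-0.002  0.048  0.041] F [0.1 0.  0.2] w 0.0869 t 3.03 g 0.0
```

Emit:
drive_tool --series '[0,0,0,0,0.03,0,0,0,0,0,0,0.03,0,-0.3,0,0,0,0,0.03,0,-1,0,0,0,0,0.03,0,-1,0,0,0,0,0.03,0,-1,0,0,0,0,0.03,0,-1,0,0,0,0,0.03,0,-1,0,0,0,0,0.03,0,-1]' --grip_force 25

```text
time: 3.7
ee_pos: [0.5607, 0.1834, 0.0345]
eef_rot: [0.999, -0.044, 0.0, 0.0]
ft_force: [0.3, 0.0, -0.1]
width: 0.0417
grip_force: 0.0
```

Emit:
drive_tool --series '[0,0,0,0,0,0,-1,0,0,0,0,0,-0.3,-1,0,0,0,0,0,-0.8,-1,0,0,0,0,0,-1.6,-1,0,0,0,0,0,-2.3,-1,0,0,0,0,0,-2.5,-1,0,0,0,0,0,-2.5,-1,0,0,0,0,0,-2.5,-1]'

```text
time: 4.37
ee_pos: [0.5603, 0.1831, 0.1339]
eef_rot: [0.999, -0.044, -0.0, 0.0]
ft_force: [0.3, -0.9, -4.3]
width: 0.0362
grip_force: 25.0
```

```bash
cat > avg.py <<'E'
from h import *
P=[];Q=[]
for i in range(4):
    p,q,s=tool();P.append(p);Q.append(q.as_matrix()[:2,0]);camera("top")
print("avg",np.mean(P,0),np.std(P,0).round(5),np.degrees(np.arctan2(*np.mean(Q,0)[::-1])))
E
python3 - <<'E'
from avg import *
row([.5411,-.0216,.15],17.8)
E
```

```text
avg [0.55987877 0.18287987 0.13301116] [0.00028 0.0001  0.00056] -5.023899467682484
yaw now -5.01 pos [0.5598 0.183  0.1328] row [ 0.005  0.033 -4.563] [-0.02   5.136 -0.426] F [-0.2 -1.2 -4.2] w 0.0362 t 4.57 g 25.0
```

Run:
```python
from h import *
row([.5394,-.0213,.135],17.8)
```

```text
yaw now -5.01 pos [0.5598 0.183  0.1328] row [ 0.005  0.033 -4.563] [-0.062  5.132 -0.051] F [-0.2 -1.2 -4.2] w 0.0362 t 4.57 g 25.0
```

Emit:
drive_tool --series '[0,0,-0.3,0,0.4,0,-1,0,0,-1,0,1.2,-0.05,-1,0,0,-1.9,0,2.1,-0.05,-1,0,0,-2.8,-0.06,3.0,-0.05,-1,0,0,-3.7,-0.06,3.9,-0.05,-1,0,0,-4.3,-0.06,4.7,-0.05,-1,0,0,-4.56,-0.06,5.13,-0.05,-1,0,0,-4.56,-0.06,5.13,-0.05,-1,0,0,-4.56,-0.06,5.13,-0.05,-1,0,0,-4.56,-0.06,5.13,-0.05,-1]'

```text
time: 5.4
ee_pos: [0.5401, -0.0198, 0.136]
eef_rot: [0.988, 0.155, -0.0, -0.0]
ft_force: [-0.0, 0.7, -3.8]
width: 0.0359
grip_force: 25.0
```

Run:
```python
from avg import *
row([.5394,-.0213,.135],17.8)
c=get_calibration("wrist");cv2.imwrite("pics/wh.png",camera("wrist")[...,::-1]);np.save("wh.npy",c,allow_pickle=True)
```

```text
avg [ 0.54023574 -0.0194354   0.13618773] [9.0e-05 2.1e-04 1.3e-04] 17.86143629829869
yaw now 17.88 pos [ 0.5404 -0.0196  0.1364] row [-0.004  0.001  0.017] [-0.036  0.034  0.035] F [-0.1 -0.  -3.7] w 0.0361 t 5.60 g 25.0
```

View pics/wh.png

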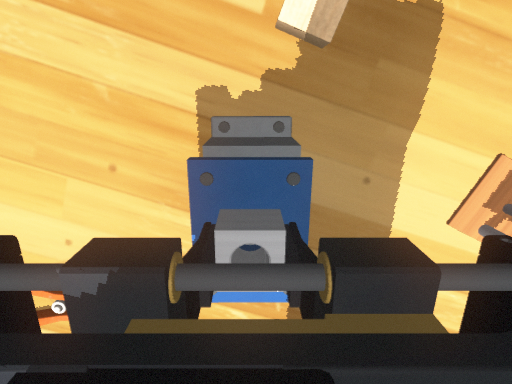

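The held plate shows its far edge at row 157 (cols 188–312); behind it the block's far top edge lies near row 146 (cols 203–300). I compare these directly.

Run:
```python
from h import *
c=np.load("wh.npy",allow_pickle=True).item(); img=cv2.imread("pics/wh.png"); g=cv2.cvtColor(img,cv2.COLOR_BGR2GRAY)
Y=np.radians(17.85); ex=np.array([np.cos(Y),np.sin(Y),0]); ey=np.array([-np.sin(Y),np.cos(Y),0])
b=np.array([.5411,-.0217,.06]); t=np.array([.5403,-.0195,.1362])
def uv(n,p): print(n,proj(c,p).round(1).tolist())
uv("block far corners",[b+.048*ex+s*.036*ey for s in(1,-1)]); uv("foot edge",[b+.066*ex-[0,0,.052]])
uv("plate far corners if dx=.0015",[t+[0,0,-.0265]+.0495*ex+s*.036*ey for s in(1,-1)])
print("col250",list(zip(range(110,164),g[110:164,250])))
for v in (150,153):print(v,"row",g[v,194:212],g[v,292:312])
print("plate 175",img[180,184:192].tolist(),img[180,308:316].tolist())
```

```text
block far corners [[203.3, 146.1], [301.3, 146.1]]
foot edge [[251.9, 116.8]]
plate far corners if dx=.0015 [[186.1, 156.8], [311.7, 156.9]]
col250 [(110, np.uint8(128)), (111, np.uint8(125)), (112, np.uint8(128)), (113, np.uint8(129)), (114, np.uint8(129)), (115, np.uint8(123)), (116, np.uint8(90)), (117, np.uint8(103)), (118, np.uint8(114)), (119, np.uint8(115)), (120, np.uint8(117)), (121, np.uint8(114)), (122, np.uint8(114)), (123, np.uint8(117)), (124, np.uint8(117)), (125, np.uint8(116)), (126, np.uint8(115)), (127, np.uint8(115)), (128, np.uint8(117)), (129, np.uint8(116)), (130, np.uint8(116)), (131, np.uint8(113)), (132, np.uint8(118)), (133, np.uint8(115)), (134, np.uint8(113)), (135, np.uint8(112)), (136, np.uint8(107)), (137, np.uint8(80)), (138, np.uint8(63)), (139, np.uint8(72)), (140, np.uint8(67)), (141, np.uint8(64)), (142, np.uint8(65)), (143, np.uint8(68)), (144, np.uint8(69)), (145, np.uint8(76)), (146, np.uint8(112)), (147, np.uint8(113)), (148, np.uint8(114)), (149, np.uint8(115)), (150, np.uint8(115)), (151, np.uint8(113)), (152, np.uint8(113)), (153, np.uint8(112)), (154, np.uint8(113)), (155, np.uint8(110)), (156, np.uint8(107)), (157, np.uint8(60)), (158, np.uint8(45)), (159, np.uint8(53)), (160, np.uint8(76)), (161, np.uint8(75)), (162, np.uint8(75)), (163, np.uint8(77))]
150 row [203 203 204 202 140 120 118 119 118 118 117 116 117 115 117 116 115 113] [117 117 119 116 115 118 117 117 121 134 136 135 134 133 131 133 134 134
 136 134]
153 row [200 202 201 201 199 141 119 117 118 115 115 115 114 113 113 115 114 113] [115 114 117 116 117 114 115 118 123 137 144 143 143 143 144 144 141 141
 139 140]
plate 175 [[98, 193, 244], [97, 192, 244], [98, 193, 244], [96, 190, 243], [115, 114, 139], [122, 85, 74], [121, 85, 72], [122, 86, 75]] [[121, 78, 53], [121, 78, 50], [120, 78, 50], [121, 82, 56], [95, 131, 158], [84, 137, 169], [89, 140, 172], [87, 140, 173]]
```

Run:
```python
from h import *
c=np.load("wh.npy",allow_pickle=True).item(); img=cv2.imread("pics/wh.png"); S=cv2.cvtColor(img,cv2.COLOR_BGR2HSV)[...,1]
Y=np.radians(17.85); ex=np.array([np.cos(Y),np.sin(Y),0]); ey=np.array([-np.sin(Y),np.cos(Y),0]); t=np.array([.5403,-.0195,.1362])
for v in (148,151,154): print(v,S[v,194:210],S[v,290:308])
for v in (165,175,185): print(v,S[v,184:193],S[v,306:316])
for nm,u,v,z in (("plateL",187.8,175,.1097),("plateR",311.9,175,.1097),("plate far",250,157,.1097),("blk far",250,145.6,.06)):
    d=ray(c,[[u,v]],z)[0]-t; print(nm,(d@ex*1000).round(2),(d@ey*1000).round(2))
```

```text
148 [143 147 147 148 156 155 152 157 106  27   9  13  13   4  13   6] [  9   9  13   4   9   7  11   9   9   9   4 107 126 129 132 134 132 137]
151 [149 149 151 150 154 157 151 157 106  29  13   7  11   4   9   7] [ 11   4   6   9   6  11   9  11   6   9  24 114 124 127 126 125 130 124]
154 [150 152 150 149 154 153 153 159 135  29   9  13   9  11   9   4] [ 11  17  11   4  11   6   9  11  13   6  32 109 122 123 125 128 128 129]
165 [153 151 149  44  91  95 101 103  98] [148 145 147 149 143 142  78 103 128 125]
175 [156 153 159 113  47  99 100  96  99] [149 153 146 141 148 144  50 116 123 125]
185 [152 156 154 154  75  78 104  99 101] [152 156 148 146 148  17 113 124 125 124]
plateL 38.76 35.71
plateR 38.78 -36.77
plate far 49.41 -0.62
blk far 48.43 -0.64
```

Emit:
drive_tool --series '[0,0,0,0,0.034,0.2,-1,0,0,0,0,0.034,0.5,-1,0,0,0,0,0.034,0.8,-1,0,0,0,0,0.034,0.93,-1,0,0,0,0,0.034,0.93,-1,0,0,0,0,0.034,0.93,-1,0,0,0,0,0.034,0.93,-1,0,0,0,0,0.034,0.93,-1]'

```text
time: 6.32
ee_pos: [0.5412, -0.0221, 0.0999]
eef_rot: [0.988, 0.155, 0.0, 0.0]
ft_force: [-0.1, 0.3, -3.2]
width: 0.0361
grip_force: 25.0
```

Run:
```python
from avg import *
row([.5394,-.0213,.0945],17.8)
c=get_calibration("wrist");i=camera("wrist")[...,::-1];cv2.imwrite("pics/wi.png",i);np.save("wi.npy",c,allow_pickle=True)
cv2.imwrite("pics/wi_c.png",cv2.resize(i[100:240,160:340],None,fx=4.4,fy=4.2,interpolation=cv2.INTER_NEAREST))
```

```text
avg [ 0.54111929 -0.02216087  0.09983855] [6.e-05 3.e-05 5.e-05] 17.77622416561906
yaw now 17.78 pos [ 0.541  -0.0222  0.0997] row [ 0.005 -0.007 -0.004] [-0.031 -0.033  0.13 ] F [ 0.1 -0.8 -3.1] w 0.0359 t 6.52 g 25.0
```

View pics/wi_c.png

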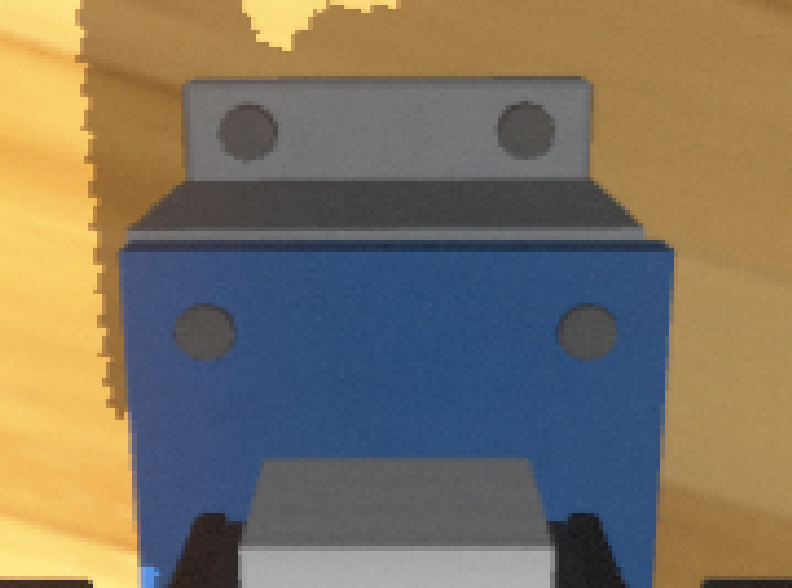

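The plate is just above the block: block far top edge at full-picture row 154.3 (cols 188.6–306.1), plate top edge at row 159.5 (cols 187.3–313.2); the plate sits a little to the right.

```bash
cat > cmp.py <<'E'
from h import *
import sys
n=sys.argv[1]; c=np.load(n+".npy",allow_pickle=True).item(); img=cv2.imread(f"pics/{n}.png"); g=cv2.cvtColor(img,cv2.COLOR_BGR2GRAY).astype(float)
prof=g[140:166,215:285].mean(1); print([(140+i,round(x)) for i,x in enumerate(prof)])
E
python3 - <<'E'
import sys; sys.argv=["","wi"]
from cmp import *
Y=np.radians(17.78); ex=np.array([np.cos(Y),np.sin(Y),0]); ey=np.array([-np.sin(Y),np.cos(Y),0]); t=np.array([.5411,-.0222,.0998])
for nm,u,v,z in (("plateL",187.3,159.5,.0733),("plateR",313.2,159.5,.0733),("plate bottom",250,157.1,.0653),("blkL",188.6,154.3,.06),("blkR",306.1,154.3,.06)):
    d=ray(c,[[u,v]],z)[0]-t; print(nm,(d@ex*1000).round(2),(d@ey*1000).round(2))
E
```

```text
[(140, 115), (141, 114), (142, 97), (143, 68), (144, 68), (145, 68), (146, 67), (147, 68), (148, 68), (149, 67), (150, 67), (151, 67), (152, 67), (153, 69), (154, 89), (155, 114), (156, 109), (157, 62), (158, 48), (159, 52), (160, 75), (161, 75), (162, 75), (163, 75), (164, 75), (165, 75)]
plateL 47.89 35.44
plateR 47.85 -36.82
plate bottom 47.74 -0.55
blkL 48.5 37.27
blkR 48.46 -35.13
```

Emit:
drive_tool --series '[0,0,0,0.016,-0.044,0,-1,0,0,0,0.016,-0.044,0,-1,0,0,0,0.016,-0.044,0,-1,0,0,0,0.016,-0.044,0,-1,0,0,0,0.016,-0.044,0,-1]'

```text
time: 6.98
ee_pos: [0.5408, -0.0203, 0.0993]
eef_rot: [0.988, 0.155, -0.0, 0.0]
ft_force: [-1.0, -0.4, -2.9]
width: 0.0362
grip_force: 25.0
```

```bash
cat > look.py <<'E'
from avg import *
def sub(p,th):  # first crossing position (pixel coords)
    s=np.sign(p-th); i=np.nonzero(s[1:]!=s[:-1])[0]; return [float(k+(th-p[k])/(p[k+1]-p[k])) for k in i]
c=get_calibration("wrist");img=np.ascontiguousarray(camera("wrist")[...,::-1])
g=cv2.cvtColor(img,cv2.COLOR_BGR2GRAY).astype(float)
prof=g[140:168,215:285].mean(1); print([(140+i,round(x)) for i,x in enumerate(prof)])
S=cv2.cvtColor(img,cv2.COLOR_BGR2HSV)
def lr(v):
    b=img[v].astype(float); d=b[:,2]-b[:,0] # red-blue: wood positive
    L=[x for x in sub(d[170:215],10)]; Q=[x for x in sub(d[285:330],10)]
    return [170+x for x in L],[285+x for x in Q]
for v in (151,152,153,154,155,162,165,170): print(v,lr(v))
E
python3 look.py
```

```text
avg [ 0.5408305  -0.02032885  0.09933319] [1.e-05 2.e-05 1.e-05] 17.777123408642094
[(140, 115), (141, 115), (142, 112), (143, 82), (144, 68), (145, 68), (146, 67), (147, 67), (148, 67), (149, 67), (150, 67), (151, 67), (152, 66), (153, 67), (154, 70), (155, 96), (156, 109), (157, 62), (158, 48), (159, 53), (160, 75), (161, 75), (162, 75), (163, 75), (164, 75), (165, 75), (166, 75), (167, 75)]
151 ([203.0, 203.0, 204.66666666666666, 206.0, 206.0, 207.25], [304.258064516129])
152 ([203.0, 204.0, 205.75, 206.33333333333334, 208.0, 208.0], [305.27272727272725])
153 ([203.0, 203.0, 205.5, 207.0, 207.0], [306.20588235294116])
154 ([199.0, 200.0, 201.6, 203.0, 204.0, 205.25], [307.3333333333333])
155 ([193.0, 193.0, 196.0, 197.0], [308.24074074074076])
162 ([186.6021505376344], [312.5882352941176])
165 ([186.76315789473685], [312.46666666666664])
170 ([186.9673913043478], [312.21794871794873])
```

Emit:
drive_tool --series '[0,0,0,0,0,0.03,-1,0,0,0,0,0,0.06,-1,0,0,0,0,0,0.09,-1,0,0,0,0,0,0.11,-1,0,0,0,0,0,0.12,-1,0,0,0,0,0,0.12,-1,0,0,0,0,0,0.12,-1]'

```text
time: 7.82
ee_pos: [0.5409, -0.0203, 0.0945]
eef_rot: [0.988, 0.155, 0.0, 0.0]
ft_force: [0.8, -0.8, -2.5]
width: 0.0354
grip_force: 25.0
```

```bash
cat >> look.py <<'E'
row([.5408,-.0203,.0945],17.78)
cv2.imwrite("pics/last.png",img)
E
python3 look.py
```

```text
avg [ 0.54086943 -0.02028833  0.09453301] [2.e-05 1.e-05 1.e-05] 17.77954139611398
[(140, 115), (141, 115), (142, 115), (143, 111), (144, 78), (145, 68), (146, 68), (147, 68), (148, 68), (149, 68), (150, 67), (151, 67), (152, 67), (153, 67), (154, 67), (155, 67), (156, 69), (157, 61), (158, 49), (159, 53), (160, 75), (161, 75), (162, 75), (163, 75), (164, 75), (165, 75), (166, 74), (167, 75)]
151 ([199.0, 199.0, 202.0, 202.0, 204.0, 204.0, 205.5, 206.5], [304.3])
152 ([198.5, 199.25, 200.75, 202.0, 203.0, 206.0, 206.0, 209.0, 209.0], [305.3030303030303])
153 ([200.0, 200.0, 202.0, 202.0, 204.0, 204.0], [306.2258064516129])
154 ([200.8, 201.33333333333334, 204.33333333333334], [307.25])
155 ([201.0, 201.0, 203.5, 205.0, 205.0], [308.27272727272725])
162 ([186.6], [312.593984962406])
165 ([186.75862068965517], [312.4672897196262])
170 ([186.94444444444446], [312.2125])
yaw now 17.78 pos [ 0.5409 -0.0203  0.0946] row [ 0.001 -0.001  0.   ] [-0.002 -0.     0.002] F [ 0.4 -1.  -3.6] w 0.0359 t 8.07 g 25.0
```

Emit:
drive_tool --series '[0,0,0,0,0,0.01,-1,0,0,0,0,0,0.02,-1,0,0,0,0,0,0.025,-1,0,0,0,0,0,0.025,-1]'

```text
time: 8.4
ee_pos: [0.5409, -0.0203, 0.0945]
eef_rot: [0.988, 0.155, 0.0, 0.0]
ft_force: [-5.2, 0.2, 8.6]
width: 0.0359
grip_force: 25.0
```

```bash
python3 look.py
python3 - <<'E'
import cv2
i=cv2.imread("pics/last.png");cv2.imwrite("pics/last_c.png",cv2.resize(i[100:240,160:340],None,fx=4.4,fy=4.2,interpolation=cv2.INTER_NEAREST))
E
```

```text
avg [ 0.54089743 -0.02027946  0.09445501] [1.e-05 1.e-05 1.e-05] 17.779967378959597
[(140, 116), (141, 115), (142, 115), (143, 112), (144, 82), (145, 68), (146, 68), (147, 68), (148, 67), (149, 67), (150, 67), (151, 67), (152, 67), (153, 67), (154, 67), (155, 66), (156, 66), (157, 59), (158, 48), (159, 53), (160, 76), (161, 75), (162, 75), (163, 75), (164, 75), (165, 74), (166, 75), (167, 75)]
151 ([197.66666666666666, 198.33333333333334, 201.66666666666666, 202.5, 204.0, 204.0], [304.2413793103448])
152 ([200.0, 200.0, 202.0, 202.0, 203.5, 204.25, 206.5, 207.33333333333334], [305.29411764705884])
153 ([201.0, 202.0, 203.5, 205.0, 205.0], [306.2])
154 ([197.0, 197.0, 199.66666666666666, 200.33333333333334, 202.0, 203.0], [307.24242424242425])
155 ([200.0, 200.0, 201.5, 203.66666666666666], [308.258064516129])
162 ([186.59550561797752], [312.5820895522388])
165 ([186.76068376068378], [312.45454545454544])
170 ([186.92631578947368], [312.2051282051282])
yaw now 17.77 pos [ 0.5409 -0.0203  0.0945] row [ 0.007 -0.001 -0.001] [-0.002 -0.001 -0.001] F [-5.4 -1.3  7.7] w 0.0357 t 8.65 g 25.0
```

View pics/last_c.png

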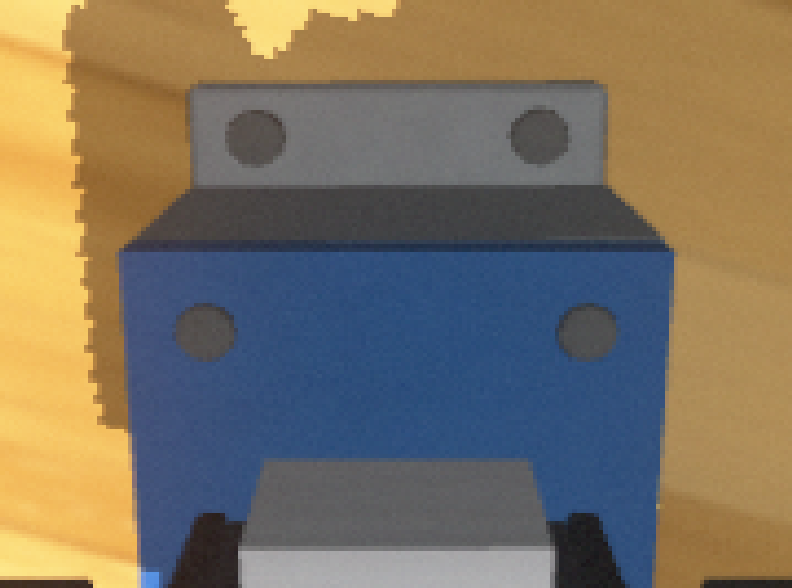

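The plate sits flush on the block along the far edge and both corners (crop (120,248) and (672,248)). I ease the preload and release.

Emit:
drive_tool --series '[0,0,0,0,0,-0.008,-1,0,0,0,0,0,-0.008,-1,0,0,0,0,0,-0.008,-0.1,0,0,0,0,0,-0.008,0.3,0,0,0,0,0,-0.008,0.7,0,0,0,0,0,-0.008,0.7,0,0,0,0,0,-0.008,0.7,0,0,0,0,0,-0.008,0.7]'

```text
time: 9.32
ee_pos: [0.5409, -0.0203, 0.0938]
eef_rot: [0.988, 0.154, 0.0, 0.0]
ft_force: [0.3, 0.5, -0.6]
width: 0.0647
grip_force: 0.0
```

Emit:
drive_tool --series '[0,0,0,0,0,-0.3,0.7,0,0,0,0,0,-1,0.7,0,0,0,0,0,-2,0.7,0,0,0,0,0,-3,0.7,0,0,0,0,0,-3.8,0.7,0,0,0,0,0,-3.8,0.7,0,0,0,0,0,-3.8,0.7]'

```text
time: 9.9
ee_pos: [0.5418, -0.0201, 0.2488]
eef_rot: [0.988, 0.155, 0.002, 0.001]
ft_force: [-0.5, 0.5, -1.0]
width: 0.0739
grip_force: 0.0
```

```bash
cat > gd.py <<'E'
from avg import *
c=get_calibration("wrist");img=np.ascontiguousarray(camera("wrist")[...,::-1]);cv2.imwrite("pics/wj.png",img)
H,S,V=cv2.split(cv2.cvtColor(img,cv2.COLOR_BGR2HSV)); m=(H>100)&(H<130)&(S>110);m[235:]=0;m[:,:150]=0
k=big(m)[0];print("plate",rect(c,k,.068),cv2.boundingRect(k))
print("expected mouth",proj(c,[.5409,-.0203,.098]))
E
python3 - <<'E'
from gd import *
row([.575,-.255,.27],26)
E
```

```text
avg [ 0.54085527 -0.02024107  0.24657333] [0.00062 0.00011 0.00142] 17.782836760621294
plate ((541.5540161132812, -20.618385314941406), (94.17826843261719, 71.2227554321289), 17.76152992248535) (218, 131, 66, 84)
expected mouth [[249.63290087 182.0639699 ]]
yaw now 17.78 pos [ 0.5402 -0.0203  0.2448] row [-0.011  0.021 -1.644] [-0.965  5.852 -0.634] F [-0.   0.3  0.4] w 0.0736 t 10.15 g 0.0
```

Run:
```python
from h import *
row([.575,-.255,.27],17.78)
```

```text
yaw now 17.78 pos [ 0.5402 -0.0203  0.2448] row [-0.01   0.022  0.   ] [-0.965  5.852 -0.634] F [-0.   0.3  0.4] w 0.0736 t 10.15 g 0.0
```

Emit:
drive_tool --series '[0,0,0,-0.97,5.85,-0.63,0.7,0,0,0,-0.97,5.85,-0.63,0.7,0,0,0,-0.97,5.85,-0.63,0.7,0,0,0,-0.97,5.85,-0.63,0.7,0,0,0,-0.97,5.85,-0.63,0.7,0,0,0,-0.97,5.85,-0.63,0.7,0,0,0,-0.97,5.85,-0.63,0.7,0,0,0,-0.97,5.85,-0.63,0.7,0,0,0,-0.97,5.85,-0.63,0.7]'

```text
time: 10.9
ee_pos: [0.5753, -0.254, 0.2701]
eef_rot: [0.988, 0.155, -0.001, -0.001]
ft_force: [0.2, -0.3, -1.0]
width: 0.0741
grip_force: 0.0
```

Run:
```python
from avg import *
c=get_calibration("wrist");i=camera("wrist")[...,::-1];cv2.imwrite("pics/wp.png",i);np.save("wp.npy",c,allow_pickle=True)
print(proj(c,[[.59,-.25,.156],[.59,-.25,.1]]))
```

```text
avg [ 0.57544059 -0.25341269  0.27055448] [0.0001  0.00032 0.00032] 17.887123152930503
[[250.55405094 176.62318459]
 [250.4232895  163.5139373 ]]
```

View pics/wp.png

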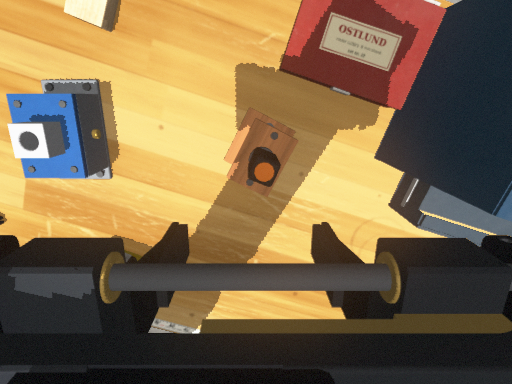

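The probe handle's top (orange dot) is at (264,171), the stand's board around (268,150), turned about 30° to the tool; the blue cabinet is to the right, the red box above.

Run:
```python
from h import *
c=np.load("wp.npy",allow_pickle=True).item(); img=cv2.imread("pics/wp.png")
cv2.imwrite("pics/wp_c.png",cv2.resize(img[95:205,210:320],None,fx=5.4,fy=5.4,interpolation=cv2.INTER_CUBIC))
H,S,V=cv2.split(cv2.cvtColor(img,cv2.COLOR_BGR2HSV)); R_=np.zeros(H.shape,bool);R_[130:200,235:290]=1
o=(S>120)&(V>60)&((H<12))&R_; o[:158]=0;o[182:]=0; o[:,:252]=0;o[:,277:]=0
k=big(o)[0]; print("dot",cv2.minEnclosingCircle(k),rect(c,k,.156),ray(c,[cv2.minEnclosingCircle(k)[0]],.156))
d=(V<45)&R_; k=big(d)[0]; hull=cv2.convexHull(k); print("dark",cv2.boundingRect(k)); print(cv2.approxPolyDP(hull,1.2,True)[:,0].tolist())
print((ray(c,cv2.approxPolyDP(hull,1.2,True)[:,0],.156)*1000).round(1)[:,:2].tolist())
```

```text
dot ((263.0, 158.0), 9.999999747378752e-05) ((609.3519287109375, -255.19166564941406), (0.0, 0.0), 0.0) [[ 0.60935194 -0.25519167  0.156     ]]Traceback (most recent call last):
  File "<stdin>", line 7, in <module>
IndexError: list index out of range
```

View pics/wp_c.png

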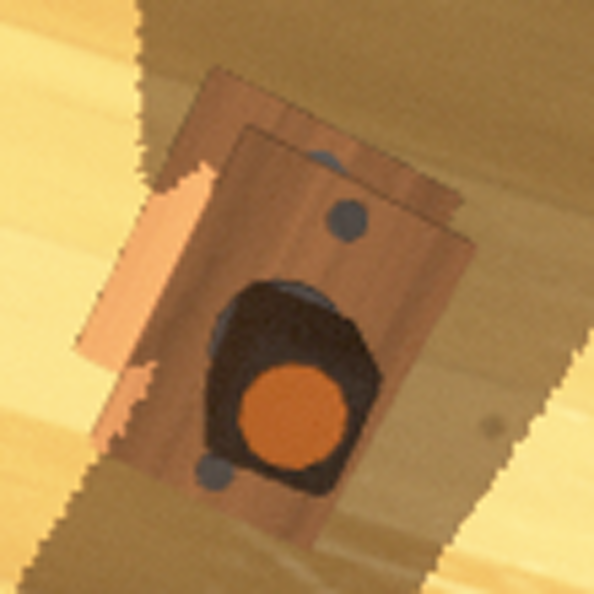

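The crop shows the handle's square top with the orange dot at crop (293,416), i.e. picture (263.9,171.6); handle right edge crop (325,493)–(382,378), board right edge (312,549)–(475,245), both turned ~27° in the picture.

Run:
```python
from h import *
c=np.load("wp.npy",allow_pickle=True).item()
f=lambda p:[210+p[0]/5.4-.4,95+p[1]/5.4-.4]
def ang(a,b,z):
    P=ray(c,[f(a),f(b)],z); d=P[1]-P[0]; return np.degrees(np.arctan2(d[1],d[0])).round(1),(np.linalg.norm(d)*1000).round(1)
print("handle",ang((325,493),(382,378),.156),ang((207,452),(325,493),.156))
print("board",ang((312,549),(475,245),.1),ang((248,126),(475,245),.1))
print("top",ray(c,[f((293,416))],.156)); 
B=ray(c,[f(p) for p in((248,126),(475,245),(312,549))],.1); print("board ctr",(B[0]+B[2])/2)
print("dot rad",np.linalg.norm(np.diff(ray(c,[f((240,416)),f((346,416))],.156),axis=0)))
print("cabinet base",ray(c,[[376,158],[389,205],[402,180]],0))
s=telemetry.read_state();print(s["joint_positions"].round(2),s["time"])
```

```text
handle (np.float64(-6.6), np.float64(21.5)) (np.float64(-91.9), np.float64(20.9))
board (np.float64(-8.3), np.float64(69.2)) (np.float64(-99.1), np.float64(49.6))
top [[ 0.59796907 -0.25983165  0.156     ]]
board ctr [ 0.59874192 -0.25979812  0.1       ]
dot rad 0.017418662982975452
cabinet base [[ 0.63157456 -0.42244503  0.        ]
 [ 0.57326878 -0.47056131  0.        ]
 [ 0.61376757 -0.47165146  0.        ]]
[ 0.66  0.36 -0.42  1.39  0.15  1.42 -1.02] 11.15
```

Run:
```python
from h import *
row([.598,-.259,.20],-7.5)
```

```text
yaw now 17.88 pos [ 0.5755 -0.2538  0.2712] row [-0.000e+00 -1.000e-03  5.075e+00] [0.495 0.297 1.78 ] F [ 0.8  0.9 -0.2] w 0.0740 t 11.15 g 0.0
```

Emit:
drive_tool --series '[0,0,1.2,0.2,0.1,0.2,0.7,0,0,2.5,0.49,0.3,0.7,0.7,0,0,3.8,0.49,0.3,1.2,0.7,0,0,5.07,0.49,0.3,1.78,0.7,0,0,5.07,0.49,0.3,1.78,0.7,0,0,5.07,0.49,0.3,1.78,0.7,0,0,5.07,0.49,0.3,1.78,0.7,0,0,5.07,0.49,0.3,1.78,0.7,0,0,5.07,0.49,0.3,1.78,0.7]'

```text
time: 11.9
ee_pos: [0.5983, -0.2606, 0.2016]
eef_rot: [0.998, -0.065, 0.001, 0.0]
ft_force: [0.1, -0.2, -0.2]
width: 0.0736
grip_force: 0.0
```

Run:
```python
from avg import *
c=get_calibration("wrist");i=np.ascontiguousarray(camera("wrist")[...,::-1]);cv2.imwrite("pics/wq.png",i);np.save("wq.npy",c,allow_pickle=True)
H,S,V=cv2.split(cv2.cvtColor(i,cv2.COLOR_BGR2HSV)); u,v=proj(c,[.598,-.259,.156])[0];print(u,v)
for nm,m in (("orange",(H<14)&(S>170)&(V>130)),("dark",V<60)):
    w=np.zeros(H.shape,bool); a,b=int(u),int(v); w[b-45:b+25,a-35:a+36]=m[b-45:b+25,a-35:a+36]
    for k in big(w,1): print(nm,cv2.minEnclosingCircle(k),cv2.contourArea(k),ray(c,[cv2.minEnclosingCircle(k)[0]],.156))
row([.598,-.259,.136],-7.5)
```

```text
avg [ 0.59807164 -0.26055898  0.20114873] [1.4e-04 2.0e-05 3.5e-04] -7.508059709028969
247.49693077071075 224.09775231372555
orange ((248.25999450683594, 224.5), 12.749913215637207) 443.0 [[ 0.59763805 -0.25947437  0.156     ]]
dark ((251.2680206298828, 212.108154296875), 27.51815414428711) 755.0 [[ 0.60630526 -0.26267462  0.156     ]]
yaw now -7.55 pos [ 0.5978 -0.2605  0.2003] row [ 0.002 -0.007 -0.01 ] [ 0.    -0.038  1.607] F [-1.  -0.   0.4] w 0.0737 t 12.15 g 0.0
```

Emit:
drive_tool --series '[0,0,0,0,-0.03,0.5,0.7,0,0,0,0,-0.03,1.1,0.7,0,0,0,0,-0.03,1.5,0.7,0,0,0,0,-0.03,1.6,0.7,0,0,0,0,-0.03,1.6,0.7,0,0,0,0,-0.03,1.6,0.7]'

```text
time: 12.65
ee_pos: [0.5982, -0.2593, 0.1368]
eef_rot: [0.998, -0.066, 0.0, 0.0]
ft_force: [-0.2, 0.7, 0.1]
width: 0.0737
grip_force: 0.0
```

Emit:
drive_tool --series '[0,0,0,0,0,0,0.2,0,0,0,0,0,0,-0.1,0,0,0,0,0,0,-0.3,0,0,0,0,0,0,-0.6,0,0,0,0,0,0,-1,0,0,0,0,0,0,-1,0,0,0,0,0,0,-1,0,0,0,0,0,0,-1,0,0,0,0,0,0,-1,0,0,0,0,0,0,-1]' --grip_force 20

```text
time: 13.48
ee_pos: [0.5978, -0.2592, 0.1359]
eef_rot: [0.998, -0.066, -0.0, 0.0]
ft_force: [0.0, 1.1, 0.3]
width: 0.0241
grip_force: 19.7
```

Run:
```python
from avg import *
row([.598,-.259,.136],-7.5)
```

```text
avg [ 0.59781274 -0.25923054  0.13587765] [1.e-05 1.e-05 1.e-05] -7.572823692067471
yaw now -7.57 pos [ 0.5978 -0.2592  0.1359] row [ 0.001 -0.    -0.015] [ 0.004 -0.006 -0.003] F [ 0.3 -0.2 -0.1] w 0.0241 t 13.68 g 19.7
```

Emit:
drive_tool --series '[0,0,0,0,0,-0.1,-1,0,0,0,0,0,-0.4,-1,0,0,0,0,0,-0.8,-1,0,0,0,0,0,-1.3,-1,0,0,0,0,0,-1.8,-1,0,0,0,0,0,-2.3,-1,0,0,0,0,0,-2.7,-1,0,0,0,0,0,-3.0,-1,0,0,0,0,0,-3.1,-1,0,0,0,0,0,-3.1,-1]'

```text
time: 14.52
ee_pos: [0.5982, -0.2593, 0.2612]
eef_rot: [0.998, -0.066, 0.001, 0.0]
ft_force: [-0.1, 0.2, -0.9]
width: 0.0236
grip_force: 19.7
```

Run:
```python
from avg import *
row([.5409,-.0203,.262],-7.5)
row([.5409,-.0203,.262],17.78)
```

```text
avg [ 0.59771781 -0.25917141  0.25968752] [3.3e-04 7.0e-05 9.8e-04] -7.56987196408676
yaw now -7.57 pos [ 0.5973 -0.2591  0.2586] row [-0.005  0.022 -0.014] [-2.185 -5.732 -0.079] F [ 0.4  0.5 -0.9] w 0.0240 t 14.72 g 19.7
yaw now -7.57 pos [ 0.5973 -0.2591  0.2586] row [-0.01   0.021 -5.07 ] [-2.185 -5.732 -0.079] F [ 0.4  0.5 -0.9] w 0.0240 t 14.72 g 19.7
```

Emit:
drive_tool --series '[0,0,-0.3,-0.12,-0.3,0,-1,0,0,-0.9,-0.4,-1.0,-0.04,-1,0,0,-1.6,-0.7,-1.8,-0.08,-1,0,0,-2.3,-1.0,-2.6,-0.08,-1,0,0,-3.0,-1.3,-3.4,-0.08,-1,0,0,-3.7,-1.6,-4.2,-0.08,-1,0,0,-4.3,-1.9,-4.9,-0.08,-1,0,0,-4.8,-2.1,-5.5,-0.08,-1,0,0,-5.07,-2.19,-5.73,-0.08,-1,0,0,-5.07,-2.19,-5.73,-0.08,-1]'

```text
time: 15.55
ee_pos: [0.5406, -0.0171, 0.2632]
eef_rot: [0.987, 0.158, 0.0, -0.0]
ft_force: [0.3, 0.7, -1.9]
width: 0.024
grip_force: 19.7
```

Run:
```python
from avg import *
row([.5409,-.0203,.262],17.78)
for n in("wrist","scene","top"):
    c=get_calibration(n);i=camera(n)[...,::-1];cv2.imwrite(f"pics/r_{n}.png",i);np.save(f"r_{n}.npy",c,allow_pickle=True)
    p=[[.5409,-.0203,.098],[.5409,-.0203,.135],[.5409,-.0203,.257]]; print(n,proj(c,p).round(1).tolist())
w=cv2.imread("pics/r_wrist.png"); s=cv2.imread("pics/r_scene.png")
u,v=proj(np.load("r_scene.npy",allow_pickle=True).item(),[.5409,-.0203,.14])[0].astype(int)
a=cv2.resize(s[v-50:v+50,u-40:u+40],(400,500),interpolation=cv2.INTER_CUBIC)
b=cv2.resize(w[120:270,190:310],(400,500),interpolation=cv2.INTER_CUBIC)
print(u,v);cv2.imwrite("pics/r_c.png",np.hstack([a,b]))
```

```text
avg [ 0.54107452 -0.0200585   0.26297605] [0.00029 0.00189 0.00014] 17.84398368731436
yaw now 17.61 pos [ 0.5414 -0.0223  0.2627] row [ 0.004  0.007 -0.035] [ 0.004 -0.051  0.018] F [ 0.7  0.  -1. ] w 0.0241 t 15.75 g 19.7
wrist [[247.4, 178.3], [247.1, 188.3], [245.3, 251.9]]
scene [[281.4, 191.7], [281.8, 181.0], [283.2, 140.9]]
top [[269.8, 202.4], [270.5, 199.9], [273.0, 190.4]]
281 179
```

View pics/r_c.png

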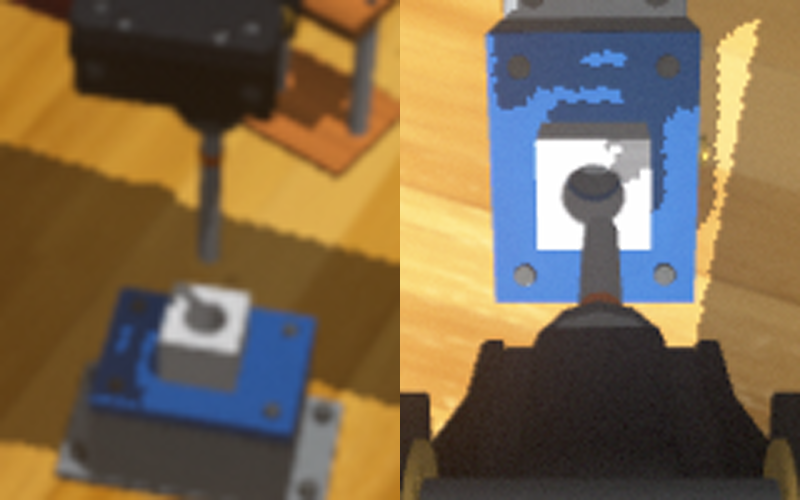

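Left panel (scene): rod hangs upright at crop col 210, tip at row 258, above the mouth at (205,312). Right panel (wrist): mouth centre crop (593,193) → picture (247.9,177.9), matching my expectation (247.4,178.3); rod tip at crop (600,220). Now measuring the rod numerically after settling.

```bash
cat > rod.py <<'E'
from avg import *
def edges(line,th,lo,hi):  # low-saturation run containing most pixels
    return None
t=np.mean(P,0); row([.5409,-.0203,.262],17.78)
out={}
for n in("scene","wrist"):
    c=get_calibration(n);img=np.ascontiguousarray(camera(n)[...,::-1]);cv2.imwrite(f"pics/s_{n}.png",img)
    hsv=cv2.cvtColor(img,cv2.COLOR_BGR2HSV).astype(int)
    for dz in (-.115,-.105,-.095,-.085,-.075):
        p=t+[0,0,dz]; u,v=proj(c,p)[0]; vi=int(round(v)); a=int(u)-10
        print(n,dz,"pred %.1f,%.1f"%(u,v),"from",a,"S",hsv[vi,a:a+22,1],"V",hsv[vi,a:a+22,2])
E
python3 rod.py
```

```text
avg [ 0.54131408 -0.02132274  0.26289454] [3.0e-05 2.9e-04 6.0e-05] 17.690017790957505
yaw now 17.74 pos [ 0.5413 -0.0208  0.263 ] row [-0.    -0.    -0.007] [-0.005 -0.014  0.026] F [-1.   0.  -1.8] w 0.0241 t 16.10 g 19.7
scene -0.115 pred 282.0,176.8 from 271 S [176 174 173 175 174 175 175 173 163 112  41  24  29  88 156 170 172 169
 166 166 163 165] V [113 113 112 111 110 109 109 109 100  80  75  84  88  96 108 114 114 113
 114 115 117 116]
scene -0.105 pred 282.1,173.7 from 272 S [176 174 174 175 173 174 173 168 124  53  35  33  90 153 172 173 174 173
 169 167 168 168] V [113 114 113 112 112 110 109 103  84  67  72  84  96 108 113 115 119 121
 121 125 150 172]
scene -0.095 pred 282.2,170.6 from 272 S [183 179 175 174 173 174 174 174 134  64  42  44 107 161 176 175 175 173
 173 172 169 167] V [106 108 112 113 115 117 119 116  93  68  67  81 124 181 209 213 216 218
 218 218 217 217]
scene -0.085 pred 282.3,167.4 from 272 S [195 192 194 190 182 175 174 173 162  88  47  56 109 164 175 176 176 176
 175 175 175 174] V [110 114 137 161 189 211 216 212 162  81  65  68  94 168 208 213 21
[... 650 characters left out ...]
115 213
 224 224 224 222]
wrist -0.095 pred 250.0,199.8 from 240 S [152 152 150 152  76  19  14  11  13  11   5   8   3   8  11   8 147 156
 155 156 156 155] V [223 223 223 222 130  96  92  93  96  95  93  94  90  93  92  92 205 220
 221 221 219 219]
wrist -0.085 pred 250.0,203.8 from 240 S [152 153 152 139  51  11  11  11  11  11  14   8   8   6   6   8 126 156
 158 156 156 157] V [223 223 222 194 114  91  92  93  91  90  94  93  92  91  92  93 174 216
 221 222 222 222]
wrist -0.075 pred 250.0,208.2 from 240 S [153 155 154 125  33  14  78 125 137 139 132 137 127  70  33  17  99 151
 159 153 157 158] V [223 221 222 167 101  90  98 110 110 112 112 110 104  99  93  90 144 213
 222 224 223 221]
```

Run:
```python
from h import *
c=get_calibration("wrist"); img=cv2.imread("pics/s_wrist.png"); g=img[...,2].astype(float); t,_,s=tool()
col=g[:,233:242].mean(1); print("col",[(v,round(col[v])) for v in list(range(154,168))+list(range(190,200))])
rw=g[168:176,:].mean(0); print("row",[(u,round(rw[u])) for u in list(range(226,236))]);rw=g[184:190].mean(0);print([(u,round(rw[u])) for u in range(260,270)])
Y=np.radians(17.78);ex=np.array([np.cos(Y),np.sin(Y),0]);ey=np.array([-np.sin(Y),np.cos(Y),0]);m=np.array([.5409,-.0203,.098])
for d in(.018*ex+.01*ey,-.018*ex+.01*ey,.018*ey+.008*ex,-.018*ey-.007*ex): print(proj(c,m+d).round(1))
p=t-[0,0,.060]
for z in (-.057,-.0599,-.063): print("band",z,proj(c,t+[0,0,z]).round(1))
h=cv2.cvtColor(img,cv2.COLOR_BGR2HSV); print([(v,h[v,246:253,1].mean().round()) for v in range(203,220)])
row([.5409,-.0203,.158],17.78)
```

```text
col [(154, 75), (155, 74), (156, 80), (157, 102), (158, 102), (159, 102), (160, 103), (161, 125), (162, 224), (163, 254), (164, 254), (165, 254), (166, 254), (167, 254), (190, 254), (191, 254), (192, 254), (193, 254), (194, 253), (195, 139), (196, 93), (197, 93), (198, 93), (199, 92)]
row [(226, 96), (227, 96), (228, 96), (229, 95), (230, 93), (231, 93), (232, 196), (233, 253), (234, 254), (235, 254)]
[(260, 254), (261, 254), (262, 254), (263, 254), (264, 254), (265, 254), (266, 192), (267, 100), (268, 87), (269, 88)]
[[239.4 162. ]]
[[239.8 194.6]]
[[232.  171.3]]
[[265.8 184.9]]
band -0.057 [[249.2 216.9]]
band -0.0599 [[249.2 215.4]]
band -0.063 [[249.2 213.8]]
[(203, np.float64(10.0)), (204, np.float64(11.0)), (205, np.float64(12.0)), (206, np.float64(12.0)), (207, np.float64(39.0)), (208, np.float64(125.0)), (209, np.float64(134.0)), (210, np.float64(101.0)), (211, np.float64(23.0)), (212, np.float64(24.0)), (213, np.float64(17.0)), (214, np.float64(9.0)), (215, np.float64(11.0)), (216, np.float64(12.0)), (217, np.float64(13.0)), (218, np.float64(30.0)), (219, np.float64(35.0))]
yaw now 17.76 pos [ 0.5412 -0.0206  0.2631] row [ 0.001 -0.    -0.003] [-0.005 -0.01   2.627] F [-0.8  0.4 -1.1] w 0.0240 t 16.20 g 19.7
```

Emit:
drive_tool --series '[0,0,0,-0.005,-0.01,0.1,-1,0,0,0,-0.005,-0.01,0.3,-1,0,0,0,-0.005,-0.01,0.5,-1,0,0,0,-0.005,-0.01,0.7,-1,0,0,0,-0.005,-0.01,0.8,-1,0,0,0,-0.005,-0.01,0.8,-1,0,0,0,-0.005,-0.01,0.8,-1,0,0,0,-0.005,-0.01,0.8,-1]'

```text
time: 16.87
ee_pos: [0.541, -0.0201, 0.2313]
eef_rot: [0.988, 0.155, 0.0, 0.0]
ft_force: [-0.5, -0.3, -0.6]
width: 0.0237
grip_force: 19.7
```

Run:
```python
from avg import *
row([.5409,-.0203,.158],17.78)
```

```text
avg [ 0.54108651 -0.02012049  0.23143494] [3.e-05 2.e-05 6.e-05] 17.77876477487112
yaw now 17.78 pos [ 0.5411 -0.0201  0.2314] row [ 0.003 -0.006  0.   ] [-0.006  0.003  1.835] F [-0.4 -0.9 -1.2] w 0.0236 t 17.07 g 19.7
```

Emit:
drive_tool --series '[0,0,0,-0.005,0.003,0.1,-1,0,0,0,-0.005,0.003,0.3,-1,0,0,0,-0.005,0.003,0.55,-1,0,0,0,-0.005,0.003,0.8,-1,0,0,0,-0.005,0.003,1.05,-1,0,0,0,-0.005,0.003,1.3,-1,0,0,0,-0.005,0.003,1.55,-1,0,0,0,-0.005,0.003,1.75,-1,0,0,0,-0.005,0.003,1.83,-1,0,0,0,-0.005,0.003,1.83,-1]'

```text
time: 17.9
ee_pos: [0.5403, -0.0203, 0.1568]
eef_rot: [0.988, 0.155, -0.001, -0.0]
ft_force: [0.2, 0.1, -0.1]
width: 0.0241
grip_force: 19.7
```

Run:
```python
from avg import *
row([.5409,-.0203,.158],17.78)
c=get_calibration("wrist");img=np.ascontiguousarray(camera("wrist")[...,::-1]);cv2.imwrite("pics/fin.png",img)
h=cv2.cvtColor(img,cv2.COLOR_BGR2HSV)
cs=get_calibration("scene");s=np.ascontiguousarray(camera("scene")[...,::-1]);cv2.imwrite("pics/fin_s.png",s);hs=cv2.cvtColor(s,cv2.COLOR_BGR2HSV)
m=np.array([.5409,-.0203,.098]);Y=np.radians(17.78);ex=np.array([np.cos(Y),np.sin(Y),0]);ey=np.array([-np.sin(Y),np.cos(Y),0])
print("wrist mouth, rims +-x, +-y, front of rod",proj(c,[m,m+.01*ex,m-.01*ex,m+.01*ey,m-.01*ey,m+.005*ex]).round(1).tolist())
u,v=proj(c,m)[0].astype(int)
for q in range(v-26,v+12,2): print(q,h[q,u-22:u+23:2,2],h[q,u-4:u+5:2,1])
v0=proj(cs,m)[0];print("scene",v0);u,v=v0.astype(int)
for q in range(v-9,v+6): print(q,hs[q,u-8:u+9,1],hs[q,u-8:u+9,2])
```

```text
avg [ 0.54073724 -0.02028234  0.15774168] [3.0e-04 1.0e-05 5.9e-04] 17.78193945790044
yaw now 17.78 pos [ 0.5411 -0.0203  0.1585] row [ 0.005 -0.011 -0.   ] [-0.005 -0.002  0.011] F [ 0.3  0.2 -0.1] w 0.0240 t 18.10 g 19.7
wrist mouth, rims +-x, +-y, front of rod [[249.1, 215.4], [249.0, 202.5], [249.1, 228.0], [235.4, 215.4], [262.7, 215.4], [249.1, 209.0]]
189 [100 100  98 100 100  97  97  97  98  98  95  96  99  98  97  98  98  98
  96  96  95  97  97] [ 8  3  8  8 10]
191 [104 102 103 102  99  99  96  98  97  98  96 101  97  96  96  99  97  99
  97  94  97  97  97] [8 3 8 8 3]
193 [166 168 165 164 166 168 169 167 165 166 170 167 165 168 166 169 166 164
 167 167 168 169 168] [3 6 5 3 5]
195 [169 172 170 171 170 172 171 169 171 168 169 169 173 169 173 172 174 169
 172 170 172 172 170] [5 3 2 4 5]
197 [174 173 175 174 175 176 177 174 175 172 175 174 173 174 177 174 175 177
 176 177 175 172 175] [1 4 3 3 1]
199 [175 172 175 172 173 174 175 175 176 177 176 176 175 177 173 177 176 176
 174 176 178 176 176] [4 3 4 6 4]
201 [168 172 168 172 170 171 172 172 169 170 167 168 170 168 170 170
[... 2729 characters left out ...]
8 156 164 138]
192 [ 91  24   7  10  16  31  90 136 119 110 129  93  25   3   1   1   2] [ 81  94 107 106  93  73  71  71  73  72  75  74  81 149 196 202 169]
193 [ 67  16   9  12  11  29  90 167 173 174 153  83  20   2   1   1   3] [ 84  98 108 107  94  78  71  75  81  79  75  71  89 158 202 205 171]
194 [ 41   3   9  10  10  20  45 105 133 134 108  45  10   1   1   1   3] [ 87 100 109 107 101  89  74  73  75  76  71  73 104 171 206 205 166]
195 [28  7  9  9 10 13 17 34 44 46 33 14  2  0  1  1  3] [ 91 105 108 108 106 101  90  83  81  77  78  92 144 192 208 197 152]
196 [17 12 10 10  7  7  8 10 13 13 13  7  0  1  0  1  6] [ 90 104 107 106 105 104 102  99  97  96  97 110 167 205 206 181 128]
```

Emit:
drive_tool --series '[0,0,0,0,0,0,-1,0,0,0,0,0,0,-1,0,0,0,0,0,0,-1,0,0,0,0,0,0,-1,0,0,0,0,0,0,-1,0,0,0,0,0,0,-1]'

```text
time: 18.7
ee_pos: [0.5407, -0.0204, 0.1579]
eef_rot: [0.988, 0.155, 0.0, 0.0]
ft_force: [-0.8, -0.1, -0.6]
width: 0.0245
grip_force: 19.7
```

Run:
```python
from avg import *
row([.5409,-.0203,.158],17.78)
c=get_calibration("wrist");img=np.ascontiguousarray(camera("wrist")[...,::-1])
h=cv2.cvtColor(img,cv2.COLOR_BGR2HSV); m=np.array([.5409,-.0203,.098]);Y=np.radians(17.78);ex=np.array([np.cos(Y),np.sin(Y),0])
print(proj(c,[m+.005*ex,m+.01*ex]).round(1).tolist()); print([(v,int(h[v,247:254,1].mean()),int(h[v,247:254,2].mean())) for v in range(199,216)])
for q in(207,209,210): print(list(zip(range(230,270),h[q,230:270,2].tolist())))
```

```text
avg [ 0.54073458 -0.02033079  0.15788039] [2.e-05 2.e-05 1.e-05] 17.778376392642713
yaw now 17.78 pos [ 0.5407 -0.0203  0.1578] row [ 0.001  0.001 -0.   ] [ 0.005  0.001 -0.004] F [-0.4  1.  -0.4] w 0.0238 t 18.90 g 19.7
[[249.2, 208.8], [249.2, 202.2]]
[(199, 3, 176), (200, 3, 171), (201, 3, 163), (202, 5, 122), (203, 8, 85), (204, 6, 87), (205, 6, 85), (206, 8, 86), (207, 28, 88), (208, 141, 101), (209, 162, 103), (210, 123, 84), (211, 16, 52), (212, 11, 53), (213, 11, 59), (214, 10, 77), (215, 9, 76)]
[(230, 171), (231, 169), (232, 170), (233, 172), (234, 169), (235, 171), (236, 172), (237, 165), (238, 148), (239, 101), (240, 78), (241, 72), (242, 73), (243, 72), (244, 81), (245, 85), (246, 85), (247, 88), (248, 89), (249, 90), (250, 95), (251, 87), (252, 86), (253, 84), (254, 85), (255, 85), (256, 78), (257, 75), (258, 74), (259, 69), (260, 97), (261, 126), (262, 165), (263, 173), (264, 174), (265, 175), (266, 178), (267, 172), (268, 175), (269, 175)]
[(230, 170), (231, 172), (232, 172), (233, 171), (234, 170), (235, 170), (236, 160), (237, 136), (238, 104), (239, 96), (240, 88), (241, 76), (242, 72), (243, 74), (244, 79), (245, 98), (246, 103), (247, 103), (248, 103), (249, 102), (250, 103), (251, 104), (252, 104), (253, 103), (254, 101), (255, 88), (256, 80), (257, 76), (258, 72), (259, 80), (260, 89), (261, 90), (262, 120), (263, 148), (264, 170), (265, 175), (266, 174), (267, 176), (268, 175), (269, 174)]
[(230, 170), (231, 169), (232, 167), (233, 170), (234, 169), (235, 167), (236, 152), (237, 118), (238, 98), (239, 97), (240, 96), (241, 86), (242, 78), (243, 72), (244, 88), (245, 102), (246, 100), (247, 89), (248, 76), (249, 72), (250, 71), (251, 87), (252, 97), (253, 101), (254, 101), (255, 98), (256, 72), (257, 73), (258, 80), (259, 86), (260, 90), (261, 91), (262, 102), (263, 129), (264, 163), (265, 172), (266, 171), (267, 172), (268, 173), (269, 174)]
```

```bash
python3 -c "
from bench import r
print(r.close_job())"
```

```text
the job is handed in; nothing more can be done
None
```

The guide plate sits flush on the block, and I handed the job in at about 19 s with the probe held still and upright, centred in the hole to within about 0.5 mm, its orange band level with the top of the hole and no contact force measured.

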